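# Wind up the bottle lift with its folding crank handle

### The job

Raise the bottle on the small bench lift to the height set on its gauge. The crank's handle is folded down on the crank: lift it by its flat end until it stands straight up and let go of it, then take it by its round grip and wind the crank clockwise (seen from above) until the top of the platform is level with the top of the gauge pointer; finally fold the handle all the way down again. Keep the bottle standing on the platform, do not shift the pointer, and leave the things lying around the lift where they are.

Things in the scene. Friction and masses are not known exactly. Their poses are not given: they have to be found in the camera images.
- lift: the bench lift, fixed to the bench, with all that it carries. Aluminium base plate 160 x 360 x 12 mm; origin on the bench surface, on the vertical axis of the crank; z up. The platform and its mast lie on its -y side (base plate from y = -285 to +75 mm, x = -80 to +80 mm). A grey gear housing 110 x 110 mm, top at z = 62 mm, stands under the crank; the mast at y = -262 mm is 194 mm high; a thin gauge post at x = -66, y = -200 mm is 152 mm high
- crank_axis (a point): the point on the vertical axis of the crank at the top face of the crank arm (z = 85 mm above the bench). The steel arm is 26 mm wide and 10 mm thick and runs from 22 mm behind this axis to 94 mm in front of it, level; two upright steel cheeks 5 mm thick (40 mm apart over their outsides) flank the folded grip from 20 to 84 mm from the axis and reach 33 mm above the arm's top face, so that the round grip cannot be pinched while it is folded
- hinge (a point): the middle of the handle's level hinge pin near the outer end of the crank arm, 70 mm from the crank axis and 25 mm above the arm's top face (z = 110 mm). It moves with the crank; its x axis points outward along the arm, away from the crank axis, its y axis lies along the pin, z up
- tab (a point): centre of the handle's flat round end: a steel disc 18 mm across, 10 mm thick, flat faces square to the hinge pin, so it is pinched along the pin's direction; 79 mm from the hinge, joined to the grip by a 10 mm rod. Folded, the handle lies level from the hinge inward, this point 9 mm past the crank axis, 25 mm above the arm (hub cap 2 mm high below); standing, it is straight above the hinge (z = 189 mm)
- grip_mid (a point): centre of the round black grip on the handle, a sleeve 24 mm in diameter and 44 mm long that spins freely on the handle; this point is 34 mm from the hinge, and the grip runs from 12 to 56 mm from the hinge, towards the tab. The handle is narrower than the grip beyond it, and ends 88 mm from the hinge
- handle (a joint): swing of the folding handle about its hinge, rad: 0 folded down on the crank arm (stop), 1.571 standing straight up (stop). Friction (about 0.08 N m) makes it stay where it is left
- crank (a joint): angle of the crank, rad; it grows clockwise seen from above and has no stop over the winding needed (stops at -1.5 and 18). Growing raises the platform, by 20 mm a turn (3.183 mm per rad). Friction about 0.12 N m (about 2 N at the handle); it stays where it is left. At 0 the arm points along the lift's own x axis
- platform_top (a point): centre of the top face of the aluminium platform (96 x 96 x 8 mm), which rises straight up with the crank; z = 60 mm above the bench at crank 0; its axes are those of the lift
- pointer_tip (a point): tip of the steel pointer of the gauge, at the height of the pointer's top face; it stands 4 mm beside the edge of the platform on the lift's -x side, on a black collar 22 mm in diameter and 18 mm high, whose top is flush with the pointer's top and which is held on the gauge post by friction. The platform's top is to be brought level with it, 20 to 42 mm above the platform's height at crank 0
- bottle_mid (a point): centre, half-way up, of the amber reagent bottle with a black cap that stands on the platform, 44 mm in diameter, 92 mm high; not to be touched
- bench_timer_mid (a point): centre of a white bench timer lying in front of the lift, 60 x 66 x 19 mm; bystander
- test_strip_mid (a point): centre of a flat light-grey test plate lying behind the lift, 135 x 52 x 5 mm; bystander
- dropper_mid (a point): centre of a small white dropper bottle with a blue cap, standing on the lift's +y side, 27 mm in diameter, 66 mm high; bystander
Mind the look-alikes: they are no part of the job. There is more than one size of the part that bears bottle_mid; the job needs the smallest.

How it is judged:
By the outcome, as a careful person would: the job done as asked, in the order asked, and still so for the second after the job is handed in, with the robot touching nothing.
It also fails if it takes over 72 s, if anything falls off the work surface, if the arm or the gripper's body presses on something with over 40 N, if the wrist force passes 120 N, or if a joint passes its speed limit or range.

### The arm

A 6-joint arm with a two-finger parallel gripper is mounted at the origin on a cart in front of the work surface, level with it; the furniture and walls round the work are solid. World frame = base frame: x ahead of the robot, y to its left, z up, the work surface at z = 0. Lengths are in m, angles in degrees, forces in N, time in s.
With the tool pointing down it reaches from about 0.375 to 0.9 m from the base axis. Payload 3.1 kg.
Tool frame: the origin (TCP) lies at the very end of the fingers, on their centre line; the grasp point (between the pads) lies manip.grasp_offset behind it (manip.grasp_offset is the distance from the TCP to the grasp point, in m); z points along the fingers, y is the direction in which the jaws open and shut (so a half turn about z gives the same grasp; the last joint's range is limited). The gripper opens to 87 mm and grips with 3 to 60 N. Pads are 19 mm wide; open, the fingers measure 117 mm over their backs; the gripper's body (75 mm by 190 mm) begins 51 mm behind the grasp point.
Start: joints at [-10.227, 30.224, 82.088, -0, 67.689, -10.227], TCP at [0.625, 0, 0.223] pointing down, gripper open.
Joint ranges: [-176.69, 176.69], [-43.24, 126.21], [12.49, 139.97], [-82, 262], [0, 151.66], [-163.58, 163.58]. Speed limits (degrees/s): [159.86, 159.86, 180, 180, 180, 180].

### API

Orientations are given as a 3x3 rotation matrix whose columns are the frame's x, y, z axes.
In Python, from station import manip, effector, viewer, job gives the robot as it stands. Calls block until the motion is done:
- manip.reach(position, orientation): joint-space move of the TCP to a pose.
- manip.movel(position, rot=None, max_speed=0.15): straight line of the TCP; rot=None keeps the orientation; max_speed is the mean speed in m/s.
- manip.move_joints(angles): joint-space move.
- effector.set_gripper(opening, newtons=None): opening from 0.0 (shut) to 1.0 (fully open); newtons is the grip in N (None keeps the last); returns when the fingers have stopped.
- manip.sleep(seconds).
- manip.solve_ik(position, orientation): joint angles nearest the present ones, or None.
- manip.get_obs(): the state.
- viewer.camera(name): name is "scene" or "side" or "wrist"; returns a dict with "img" (480x640x3 uint8, red, green, blue), "range_z" (480x640 float32, m along the optical axis (not along the pixel's ray), 0 where there is no reading), "K" (3x3 intrinsics, pixels), "cam_to_world" (4x4, takes a point from camera to world coordinates); the wrist camera has in their place "T_tool_cam" (4x4, takes a point from camera to tool coordinates, whose origin is the TCP and whose axes are the flange's). Camera axes: x right, y down, z forward; pixel columns grow to the right and rows downward; lengths in m; the calibration is good to about 2 mm. A picture is of the moment at which its call begins: read the wrist's pose just before it.
A pose or a line that the arm cannot do raises manip.Unreachable and nothing moves.
- job.hand_in(): hands the job in, once; it reports no verdict.
The state is a dict: "t": time; "joint_pos": joint angles; "qvel": joint speeds; "tau": joint torques, N m; "tcp_pos": TCP position; "eef_rot": TCP orientation; "ft_force": force on the tool from outside, world axes, zero at the start; "ft_torque": the same for the moment, N m; "gripper_width": opening from 0.0 (shut) to 1.0 (fully open).
Only numpy, scipy, OpenCV 4.12 (cv2) and the standard library are available. Lean on these libraries where they do the work, as an engineer would, in place of code of your own. Each camera call takes 0.05 s, during which the arm holds its last target.

## Working session

There is one attempt and no reset: what is moved stays moved. The work goes in short steps, each a Python script; the robot and the scene stay as the last script left them, time stands still between calls to the robot, and variables do not carry over. Pictures are saved under pics/ and viewed, and the job is handed in when it is done.

```bash
ls; mkdir -p pics
python3 - <<'E'
from station import manip, effector, viewer, job
import cv2,numpy as np
o=manip.get_obs();print(o['t'],o['tcp_pos'],manip.grasp_offset)
for n in ['scene','side','wrist']:
    c=viewer.camera(n);cv2.imwrite(f'pics/{n}0.png',c['img'][:,:,::-1])
    np.savez(f'{n}0.npz',**c)
    print(n,c['K'].tolist(),c.get('cam_to_world',c.get('T_tool_cam')).round(3).tolist())
E
```

```text
pics
0.0 [6.24263350e-01 1.79960879e-04 2.21567678e-01] 0.0187
scene [[486.1314311678092, 0.0, 313.57256306361063], [0.0, 486.1314311678092, 240.79720489273456], [0.0, 0.0, 1.0]] [[0.491, -0.431, 0.757, -0.072], [-0.871, -0.265, 0.414, -0.369], [0.022, -0.863, -0.505, 0.522], [0.0, 0.0, 0.0, 1.0]]
side [[568.9235324753191, 0.0, 321.226913441923], [0.0, 568.9235324753191, 232.75752692289475], [0.0, 0.0, 1.0]] [[-0.93, -0.233, 0.285, 0.296], [-0.369, 0.583, -0.724, 0.653], [0.003, -0.779, -0.628, 0.697], [0.0, 0.0, 0.0, 1.0]]
wrist [[388.2282280066348, 0.0, 319.88477198379246], [0.0, 388.2282280066348, 239.77422185701948], [0.0, 0.0, 1.0]] [[0.0, -0.96, -0.28, 0.077], [1.0, 0.0, 0.0, -0.001], [-0.0, -0.28, 0.96, -0.162], [0.0, 0.0, 0.0, 1.0]]
```

View pics/scene0.png

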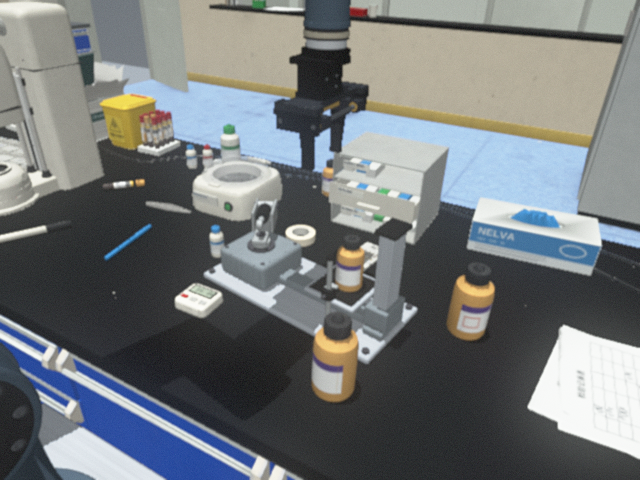

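View pics/side0.png

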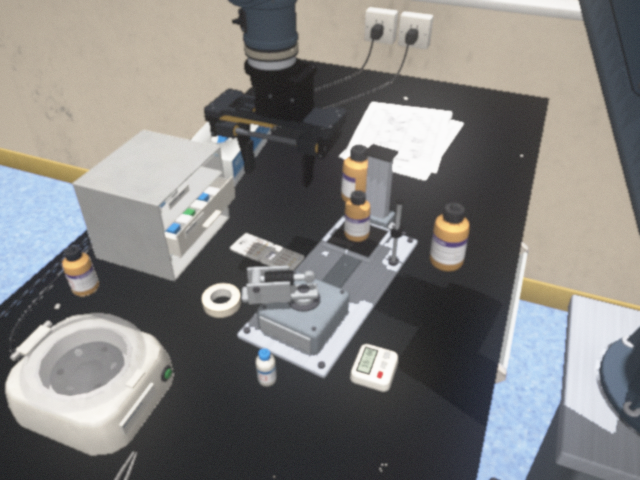

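View pics/wrist0.png

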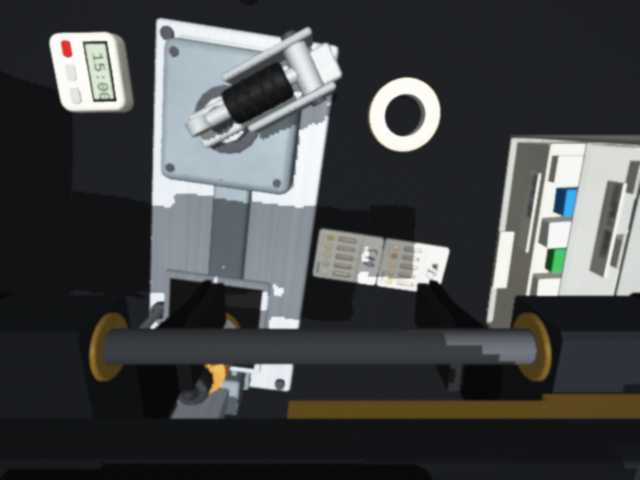

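The job's bottle stands on the platform: scene (350,263), side (357,217). The look-alikes are the larger bottles at scene (335,357), (471,302) and (328,180). The crank and its folded handle are at wrist (255,95) and scene (263,225). I'll measure these next.

```bash
cat > h.py <<'E'
import numpy as np,cv2
from station import manip, effector, viewer, job
def snap(n):
    o=manip.get_obs(); c=viewer.camera(n)
    if n=='wrist':
        T=np.eye(4);T[:3,:3]=o['eef_rot'];T[:3,3]=o['tcp_pos']
        c['cam_to_world']=T@c['T_tool_cam']
    return c
def ray(c,u,v):
    T=c['cam_to_world'];d=T[:3,:3]@np.linalg.inv(c['K'])@np.array([u,v,1.]);return T[:3,3],d
def onz(c,u,v,z):
    p,d=ray(c,u,v);return p+d*(z-p[2])/d[2]
def dep(c,u,v):
    p,d=ray(c,u,v);return p+d*c['range_z'][int(v),int(u)]
def cloud(c):
    v,u=np.mgrid[:480,:640];T=c['cam_to_world']
    d=np.stack([u,v,np.ones_like(u)],-1)@(T[:3,:3]@np.linalg.inv(c['K'])).T
    P=T[:3,3]+d*c['range_z'][...,None];P[c['range_z']==0]=np.nan;return P
def proj(c,p):
    T=c['cam_to_world'];q=c['K']@(T[:3,:3].T@(np.asarray(p)-T[:3,3]));return q[:2]/q[2]
def save(c,n,crop=None,s=1):
    im=c['img'][:,:,::-1]
    if crop: u0,v0,u1,v1=crop;im=im[v0:v1,u0:u1]
    cv2.imwrite(f'pics/{n}.png',cv2.resize(im,None,fx=s,fy=s,interpolation=cv2.INTER_CUBIC))
E
python3 - <<'E'
from h import *
w=snap('wrist');s=snap('side');sc=snap('scene')
np.set_printoptions(precision=4,suppress=True)
print(manip.get_obs()['eef_rot'])
for n,c in [('w',w),('s',s),('sc',sc)]:
    P=cloud(c); 
    m=(P[...,0]>.3)&(P[...,0]<.8)&(abs(P[...,1])<.35)
    # base plate top pixels
    b=m&(P[...,2]>.006)&(P[...,2]<.018)
    sat=c['img'].max(-1).astype(int)-c['img'].min(-1)
    b&=(c['img'].mean(-1)>90)&(sat<40)
    pts=P[b][:,:2].astype(np.float32)
    k,l,st,_=cv2.connectedComponentsWithStats(b.astype(np.uint8),connectivity=8)
    i=1+np.argmax(st[1:,4]);pts=P[l==i][:,:2].astype(np.float32)
    r=cv2.minAreaRect(pts);print(n,len(pts),r,cv2.boxPoints(r).tolist(), np.median(P[l==i][:,2]))
    # housing top
    b=m&(P[...,2]>.056)&(P[...,2]<.066)&(sat<60)
    k,l,st,_=cv2.connectedComponentsWithStats(b.astype(np.uint8),connectivity=8)
    for i in 1+np.argsort(-st[1:,4])[:3]:
        pts=P[l==i];r=cv2.minAreaRect(pts[:,:2].astype(np.float32));print('  H',len(pts),r,np.median(pts[:,2]))
save(w,'wcrop',(140,0,360,200),3.5);save(s,'scrop',(220,120,440,300),3.6);save(sc,'sccrop',(190,180,420,360),3.4)
E
```

```text
[[ 0.      1.     -0.0007]
 [ 1.     -0.      0.0001]
 [ 0.0001 -0.0007 -1.    ]]
w 9693 ((0.584265410900116, -0.010439388453960419), (0.24095679819583893, 0.06373517215251923), 81.76163482666016) [[0.5354631543159485, -0.12510815262794495], [0.5985406041145325, -0.13424088060855865], [0.6330676674842834, 0.10422937572002411], [0.5699902176856995, 0.11336210370063782]] 0.011779128596446031
  H 11690 ((0.5496649742126465, 0.08238469064235687), (0.10878663510084152, 0.1084652915596962), 81.86661529541016) 0.06178984631370621
  H 3127 ((0.526558518409729, -0.07638075202703476), (0.04904245212674141, 0.09579582512378693), 83.53160095214844) 0.05793589618524869
  H 504 ((0.5316503047943115, -0.17933501303195953), (0.04030834883451462, 0.019896158948540688), 82.14318084716797) 0.06052166456718314
s 5139 ((0.5342368483543396, -0.019563421607017517), (0.3599235713481903, 0.160445436835289), 81.79216766357422) [[0.4291437864303589, -0.18622887134552002], [0.5879456996917725, -0.20913472771644592], [0.6393299102783203, 0.14710202813148499], [0.48052799701690674, 0.1700078845024109]] 0.01146434
[... 433 characters left out ...]
45164608955383, 0.03256768733263016), (0.2641606032848358, 0.06833963096141815), 81.94764709472656) [[0.4441172182559967, -0.09342393279075623], [0.5117830634117126, -0.1029968112707138], [0.5487860441207886, 0.15855930745601654], [0.481120228767395, 0.16813218593597412]] 0.012851142390189585
  H 1496 ((0.5491337180137634, 0.0809328705072403), (0.11101506650447845, 0.10990619659423828), 82.56487274169922) 0.06271458895625603
  H 756 ((0.5213846564292908, -0.12424695491790771), (0.050152719020843506, 0.09873481839895248), 81.82797241210938) 0.059117800057864156
  H 392 ((0.5131343007087708, -0.1773577481508255), (0.04040731489658356, 0.06065452843904495), 82.1209487915039) 0.06162260441948125
```

```bash
ls -la pics
```

```text
total 2980
drwxr-xr-x 2 agent agent   4096 Dec  6 22:21 .
drwxr-xr-x 3 agent agent   4096 Dec  6 22:20 ..
-rw-r--r-- 1 agent agent 596446 Dec  6 22:21 sccrop.png
-rw-r--r-- 1 agent agent 539315 Dec  6 22:20 scene0.png
-rw-r--r-- 1 agent agent 546072 Dec  6 22:21 scrop.png
-rw-r--r-- 1 agent agent 488616 Dec  6 22:20 side0.png
-rw-r--r-- 1 agent agent 486545 Dec  6 22:21 wcrop.png
-rw-r--r-- 1 agent agent 375712 Dec  6 22:20 wrist0.png
```

View pics/wcrop.png

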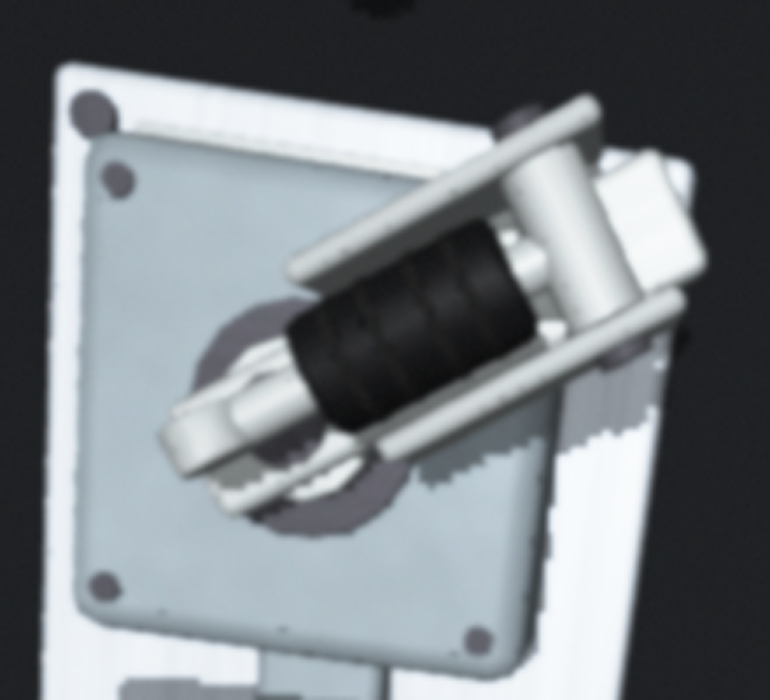

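View pics/sccrop.png

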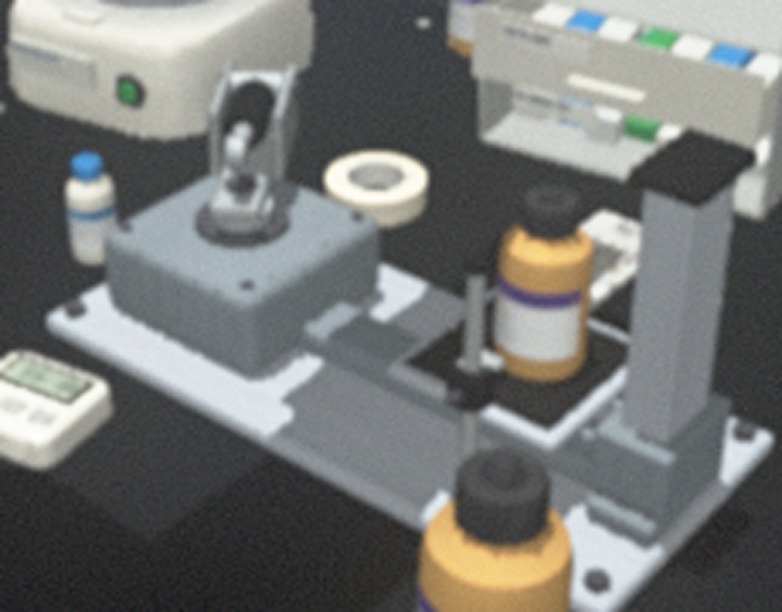

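View pics/scrop.png

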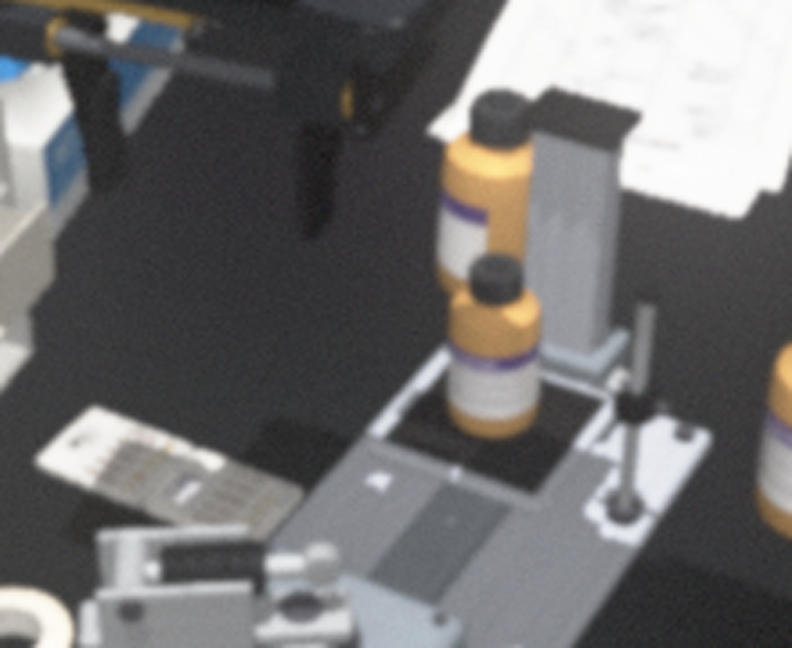

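Run:
```python
from h import *
np.set_printoptions(precision=4,suppress=True)
S={n:[snap(n) for _ in range(4)] for n in ['side','scene','wrist']}
y=np.deg2rad(-8.2);R=np.array([[np.cos(y),-np.sin(y),0],[np.sin(y),np.cos(y),0],[0,0,1]]);O=np.array([.5494,.0828,0])
for n in S:
    c=S[n][0].copy();c['range_z']=np.median([x['range_z'] for x in S[n]],0)
    L=(cloud(c)-O)@R; sat=c['img'].max(-1).astype(int)-c['img'].min(-1)
    gy=c['img'].mean(-1)
    # platform top
    m=(abs(L[...,2]-.059)<.004)&(abs(L[...,0])<.05)&(abs(L[...,1]+.184)<.05)
    print(n,'plat',m.sum(),np.median(L[m][:,2]),L[m].min(0),L[m].max(0))
    m=(L[...,2]>.07)&(L[...,2]<.2)&(L[...,0]>-.085)&(L[...,0]<-.035)&(abs(L[...,1]+.2)<.03)
    q=L[m];print(' gauge',len(q))
    h,e=np.histogram(q[:,2],np.arange(.07,.16,.002));print(' ',dict(zip((e[:-1]*1000).round().astype(int).tolist(),h.tolist())))
    v,u=np.nonzero(m);
    if len(u): print(' px',u.min(),u.max(),v.min(),v.max())
    # arm direction from parts above housing z .075-.15
    m=(L[...,2]>.075)&(L[...,2]<.15)&(np.hypot(L[...,0],L[...,1])<.11)
    q=L[m];r=cv2.minAreaRect(q[:,:2].astype(np.float32)*1000);print(' crank',len(q),r)
    m=(L[...,2]>.112)&m;q=L[m];r=cv2.minAreaRect(q[:,:2].astype(np.float32)*1000);print(' cheeks',len(q),r,q[:,2].max())
    m=(abs(L[...,2]-.0845)<.003)&(np.hypot(L[...,0],L[...,1])<.11)
    if m.sum(): q=L[m];r=cv2.minAreaRect(q[:,:2].astype(np.float32)*1000);print(' arm',len(q),r)
    if n!='wrist':
        cc=proj(c,O+R@[-.06,-.2,.09]).astype(int);print(cc)
        save(c,n+'g',(cc[0]-40,cc[1]-40,cc[0]+40,cc[1]+30),8)
```

```text
side plat 1371 0.05798642485819838 [-0.048  -0.2321  0.055 ] [ 0.0475 -0.1364  0.063 ]
 gauge 337
  {70: 4, 72: 2, 74: 0, 76: 2, 78: 12, 80: 8, 82: 7, 84: 15, 86: 18, 88: 16, 90: 12, 92: 22, 94: 58, 96: 15, 98: 2, 100: 4, 102: 6, 104: 4, 106: 4, 108: 4, 110: 4, 112: 4, 114: 5, 116: 6, 118: 2, 120: 7, 122: 5, 124: 6, 126: 2, 128: 7, 130: 2, 132: 5, 134: 4, 136: 6, 138: 6, 140: 5, 142: 3, 144: 2, 146: 8, 148: 5, 150: 21, 152: 7, 154: 0, 156: 0}
 px 388 406 198 239
 crank 2296 ((30.536975860595703, 19.209095001220703), (115.67981719970703, 46.56995391845703), 36.142066955566406)
 cheeks 965 ((28.21518325805664, 17.91448211669922), (100.10499572753906, 46.467899322509766), 35.52349090576172) 0.12316092544486068
 arm 518 ((27.189029693603516, 23.574508666992188), (115.55901336669922, 32.5491943359375), 34.91091537475586)
[393 227]
scene plat 1135 0.059196634287915384 [-0.0467 -0.2335  0.0551] [ 0.0499 -0.1381  0.0629]
 gauge 433
  {70: 6, 72: 4, 74: 1, 76: 0, 78: 5, 80: 14, 82: 12, 84: 12, 86: 17, 88: 26, 90: 20, 92: 18, 94: 32, 96: 63, 98: 8, 100: 6, 102: 9, 104: 5, 106: 6, 108: 6, 110: 
[... 680 characters left out ...]
70: 0, 72: 0, 74: 0, 76: 0, 78: 0, 80: 0, 82: 0, 84: 0, 86: 0, 88: 0, 90: 0, 92: 0, 94: 0, 96: 0, 98: 0, 100: 0, 102: 0, 104: 0, 106: 0, 108: 0, 110: 0, 112: 0, 114: 0, 116: 0, 118: 0, 120: 0, 122: 0, 124: 0, 126: 0, 128: 0, 130: 0, 132: 0, 134: 0, 136: 0, 138: 0, 140: 0, 142: 0, 144: 0, 146: 0, 148: 0, 150: 0, 152: 0, 154: 0, 156: 0}
 crank 9342 ((29.451200485229492, 19.967979431152344), (115.99855041503906, 45.95317840576172), 33.95435333251953)
 cheeks 6413 ((27.654043197631836, 18.255290985107422), (100.6912841796875, 45.93586349487305), 34.57760238647461) 0.12309367734324439
 arm 2027 ((30.842771530151367, 17.848352432250977), (116.06744384765625, 35.39331817626953), 34.466949462890625)
```

```bash
ls pics
```

```text
sccrop.png
scene0.png
sceneg.png
scrop.png
side0.png
sideg.png
wcrop.png
wrist0.png
```

View pics/sideg.png

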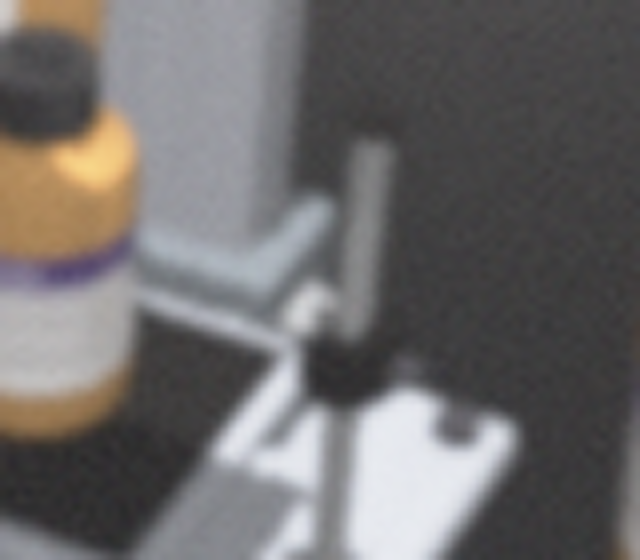

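View pics/sceneg.png

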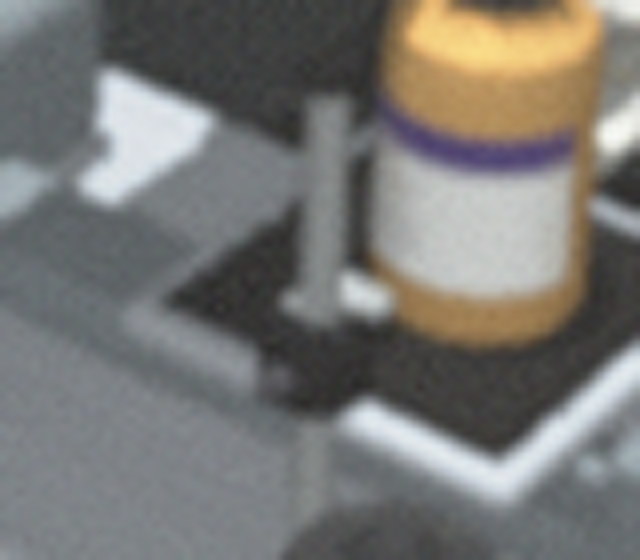

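Cross-checks agree. Platform z is 58.0 mm and the crank is about -0.60 rad. That predicts 58.1 mm. The pointer top is about 37 mm higher. Now I'll check the tab in a close crop and take it.

```bash
cat >> h.py <<'E'
YAW=-8.2;O=np.array([.5494,.0828,0.])
def lift(x,y,z):
    a=np.deg2rad(YAW);return O+np.array([np.cos(a)*x-np.sin(a)*y,np.sin(a)*x+np.cos(a)*y,z])
def crankpt(crank_deg,r,z):   # crank_deg clockwise positive
    a=np.deg2rad(YAW-crank_deg);return O+np.array([r*np.cos(a),r*np.sin(a),z])
def Rd(a):
    a=np.deg2rad(a);c,s=np.cos(a),np.sin(a);return np.array([[-s,c,0],[c,s,0],[0,0,-1.]])
GO=manip.grasp_offset
def tcp(p,dz=0): p=np.array(p,float);p[2]+=dz-GO;return p
def st(msg=''):
    o=manip.get_obs();print(msg,'t%.2f'%o['t'],'tcp',np.round(o['tcp_pos'],4),'F',np.round(o['ft_force'],1),'w%.3f'%o['gripper_width']);return o
E
python3 - <<'E'
from h import *
w=snap('wrist')
im=w['img'].copy()
for r,z,col in [(-9,.115,(255,0,0)),(70,.11,(0,255,0)),(36,.122,(0,0,255)),(0,.087,(255,255,0))]:
    p=proj(w,crankpt(-34.5,r/1000,z));print(r,p);cv2.circle(im,tuple(int(round(x)) for x in p),2,col,-1)
w['img']=im;save(w,'chk',(160,20,360,170),4)
R=Rd(YAW+34.5-90);p=crankpt(-34.5,-.009,.11)
for dz in (.07,.004): print(manip.solve_ik(tcp(p,dz),R))
for a in range(0,360,60): print(manip.solve_ik(tcp(crankpt(a,.07,.154)),Rd(YAW)) is not None,end=' ')
E
```

```text
-9 [196.24743275 123.63835313]
70 [302.31268481  67.76737101]
36 [253.71173879  90.76237875]
0 [218.47105996 118.21852438]
[-3.42373932e+00  2.89802827e+01  9.68521854e+01 -2.54444375e-14
  5.41675319e+01  6.02762607e+01]
[-3.42373932e+00  3.48682918e+01  9.96160163e+01 -2.54444375e-14
  4.55156919e+01  6.02762607e+01]
True True True True True True
```

View pics/chk.png

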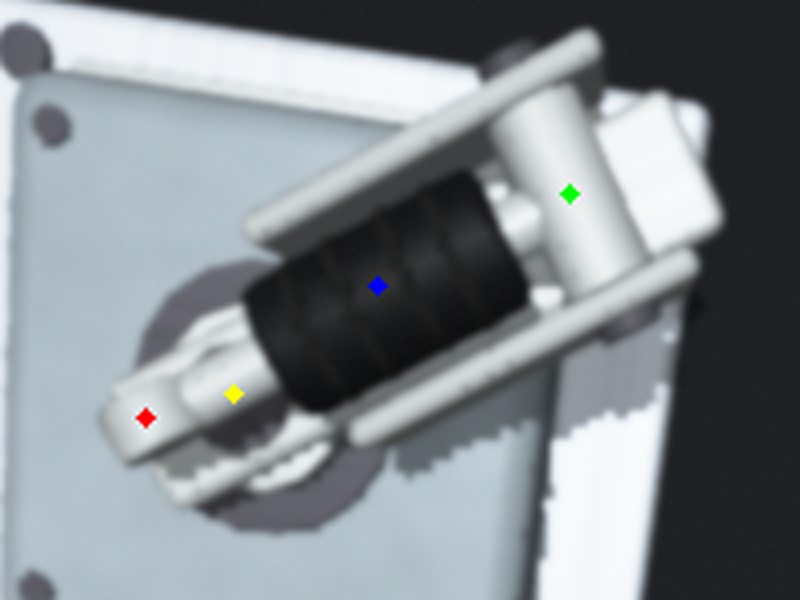

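The model points land on the tab (red), the hinge barrel (green) and the grip (blue), so the fit is good to about 1 mm. Grasping the tab.

Run:
```python
from h import *
R=Rd(YAW+34.5-90);p=crankpt(-34.5,-.009,.11)
manip.reach(tcp(p,.06),R); st('above')
effector.set_gripper(.45,15); st('open')
manip.movel(tcp(p,.004),max_speed=.15); st('down')
effector.set_gripper(0,15); st('grip')
w=snap('wrist');save(w,'g1');s=snap('side');save(s,'g1s',(220,180,400,340),4)
```

```text
above t2.08 tcp [0.5421 0.0786 0.1516] F [ 0.4 -0.1  0. ] w0.997
open t3.12 tcp [0.5413 0.0788 0.1513] F [ 0.5  1.1 -0.3] w0.454
down t3.64 tcp [0.5415 0.0788 0.0953] F [0.2 0.3 0.9] w0.453
grip t4.26 tcp [0.542  0.078  0.0957] F [-0.6 -3.9  2.4] w0.112
```

View pics/g1s.png

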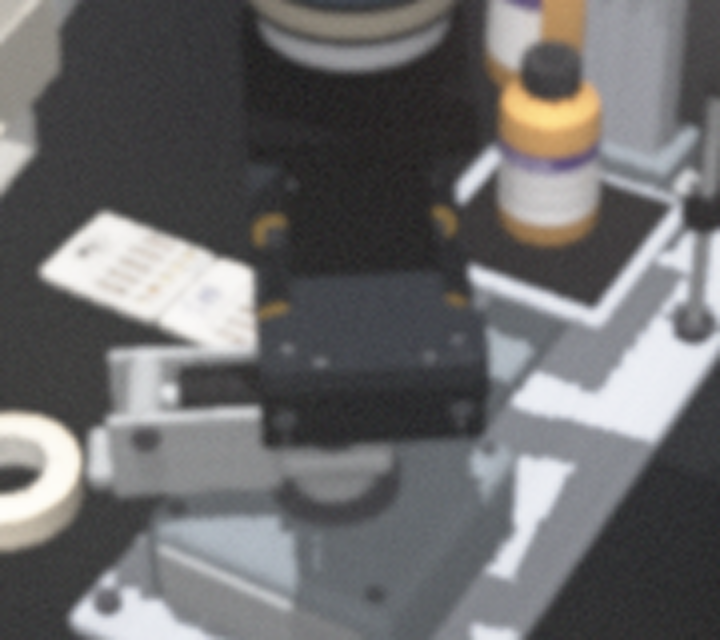

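View pics/g1.png

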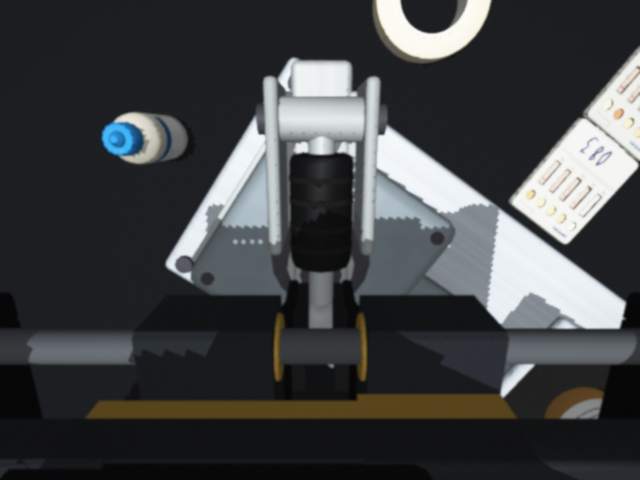

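Width 9.7 mm matches the 10 mm disc, and the handle is centred between the cheeks in the wrist view (320,200). Swinging it up.

Run:
```python
from h import *
for th in range(12,91,13):
    t=np.deg2rad(th);manip.movel(tcp(crankpt(-34.5,.07-.079*np.cos(t),.11+.079*np.sin(t)),.004),max_speed=.12); st(th)
t=np.pi/2
```

```text
12 t4.65 tcp [0.5435 0.0789 0.1122] F [ 1.3 -5.7  2.4] w0.117
25 t4.95 tcp [0.5486 0.0814 0.129 ] F [ 0.7 -7.2  3.3] w0.113
38 t5.25 tcp [0.5569 0.0855 0.1442] F [ 0.5 -6.1  4.9] w0.114
51 t5.55 tcp [0.568  0.0912 0.1568] F [-0.8 -5.2  5.3] w0.114
64 t5.85 tcp [0.5811 0.0982 0.1662] F [ 1.5 -3.5  5.9] w0.111
77 t6.15 tcp [0.5961 0.1063 0.1721] F [ 0.3 -2.   4.4] w0.116
90 t6.45 tcp [0.6121 0.1147 0.1742] F [ 1.  -0.9  4.6] w0.114
```

Run:
```python
from h import *
manip.movel(tcp(crankpt(-34.5,.0725,.189),.004),max_speed=.05); st('push')
effector.set_gripper(.5,15); st('rel')
p=manip.get_obs()['tcp_pos'].copy();p[2]=.222;manip.movel(p,max_speed=.2)
p=crankpt(-34.5,.07,.222);manip.reach(p,Rd(YAW)); st('up')
w=snap('wrist');save(w,'g2');s=snap('side');save(s,'g2s',(200,100,440,340),2.5)
```

```text
push t6.70 tcp [0.6135 0.1154 0.1742] F [-0.4 -1.2  5.7] w0.114
rel t7.56 tcp [0.6144 0.1149 0.1743] F [ 0.1  0.3 -0.1] w0.500
up t8.88 tcp [0.6116 0.1138 0.221 ] F [0.6 0.3 0. ] w0.499
```

View pics/g2s.png

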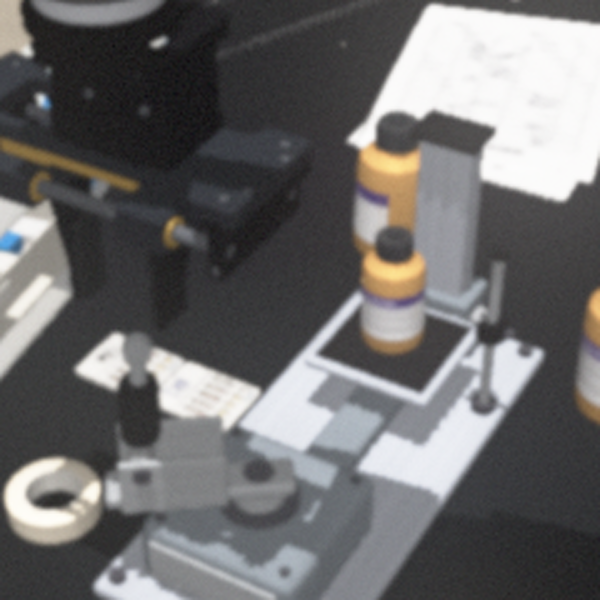

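View pics/g2.png

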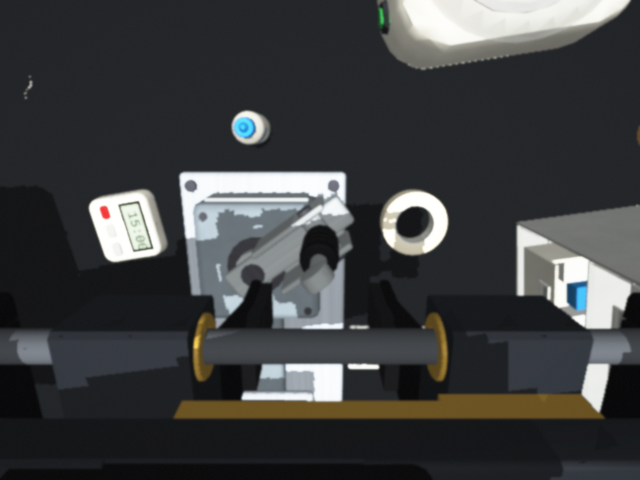

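The handle stands upright at side-crop (138,390). I'll check its verticality from the clouds.

Run:
```python
from h import *
np.set_printoptions(precision=4,suppress=True)
print('want grip',crankpt(-34.5,.07,.15))
for n in ['wrist','side','scene']:
    c=snap(n);P=cloud(c);q=P-crankpt(-34.5,.07,.0)
    m=(np.hypot(q[...,0],q[...,1])<.03)
    for a,b in [(.125,.14),(.14,.162),(.18,.2)]:
        k=m&(P[...,2]>a)&(P[...,2]<b)
        if k.sum()>5: print(n,a,b,k.sum(),np.median(P[k],0),P[k].min(0),P[k].max(0))
```

```text
want grip [0.6122 0.1138 0.15  ]
wrist 0.125 0.14 186 [0.6124 0.1253 0.1328] [0.5988 0.1139 0.1251] [0.6225 0.1272 0.14  ]
wrist 0.14 0.162 411 [0.6124 0.1247 0.1514] [0.5969 0.1098 0.14  ] [0.622 0.127 0.162]
wrist 0.18 0.2 750 [0.6087 0.1158 0.1954] [0.5993 0.1065 0.1801] [0.6177 0.1216 0.1987]
side 0.125 0.14 132 [0.6049 0.1245 0.1327] [0.5979 0.1071 0.1252] [0.6206 0.1282 0.1399]
side 0.14 0.162 190 [0.6041 0.1236 0.1513] [0.597  0.1083 0.14  ] [0.6214 0.1282 0.1618]
side 0.18 0.2 138 [0.6068 0.1167 0.192 ] [0.599  0.1073 0.1803] [0.6161 0.1222 0.1992]
scene 0.125 0.14 88 [0.6042 0.1081 0.1328] [0.5981 0.1016 0.1255] [0.6166 0.1232 0.1396]
scene 0.14 0.162 142 [0.6034 0.1077 0.1511] [0.5975 0.1015 0.14  ] [0.6222 0.1249 0.1618]
scene 0.18 0.2 61 [0.6054 0.1106 0.192 ] [0.5988 0.1051 0.1803] [0.6123 0.1165 0.1996]
```

The clouds suggest the handle leans about 2° inward, so it isn't hard on its stop. I'll regrip the tab and pull outward until the stop reacts.

Run:
```python
from h import *
CA=-35.0
R=Rd(YAW-CA-90)
c=np.array([.6095,.1143,0])
u=crankpt(CA,1,0)-crankpt(CA,0,0)
manip.reach(c+[0,0,.222],R)
manip.movel(c+[0,0,.189+.004-GO],max_speed=.15)
effector.set_gripper(0,25); o=st('grip')
p0=o['tcp_pos'].copy();f0=o['ft_force']
for k in range(1,9):
    manip.movel(p0+u*.0015*k,max_speed=.05);o=st(k);f=(o['ft_force']-f0)@u;print(round(f,2))
    if f<-6: break
effector.set_gripper(.5,15); st('rel')
p=manip.get_obs()['tcp_pos'].copy();p[2]=.222;manip.movel(p,max_speed=.2)
manip.reach(p,Rd(YAW))
np.set_printoptions(precision=4,suppress=True)
for n in ['wrist','side','scene']:
    cc=snap(n);P=cloud(cc);q=P-[.61,.114,0]
    m=(np.hypot(q[...,0],q[...,1])<.03)
    for a,b in [(.125,.14),(.14,.162),(.18,.2)]:
        k=m&(P[...,2]>a)&(P[...,2]<b)
        if k.sum()>5: print(n,a,b,k.sum(),np.percentile(P[k],2,0),np.percentile(P[k],98,0))
```

```text
grip t11.18 tcp [0.6098 0.114  0.1747] F [ 0.2 -1.5  1.8] w0.114
1 t11.43 tcp [0.6108 0.1144 0.1747] F [-1.1 -1.2  2.8] w0.117
-1.04
2 t11.68 tcp [0.6119 0.115  0.1746] F [-2.8 -4.   3.9] w0.115
-3.78
3 t11.93 tcp [0.613  0.1156 0.1746] F [-3.8 -4.   4.3] w0.112
-4.72
4 t12.18 tcp [0.6131 0.1157 0.1746] F [-7.3 -5.1  7.5] w0.110
-8.29
rel t13.04 tcp [0.6152 0.1167 0.1747] F [ 0.6  0.2 -0.3] w0.502
wrist 0.125 0.14 184 [0.6001 0.1175 0.1257] [0.6227 0.1277 0.1399]
wrist 0.14 0.162 375 [0.5999 0.1164 0.1402] [0.6228 0.1277 0.1616]
wrist 0.18 0.2 752 [0.603  0.1105 0.1839] [0.6193 0.1229 0.1982]
side 0.125 0.14 127 [0.5991 0.1119 0.1252] [0.6209 0.1279 0.1397]
side 0.14 0.162 194 [0.5992 0.1118 0.1408] [0.6201 0.1283 0.1617]
side 0.18 0.2 145 [0.6025 0.11   0.1808] [0.6185 0.1231 0.198 ]
scene 0.125 0.14 91 [0.6001 0.1032 0.1254] [0.6183 0.122  0.1393]
scene 0.14 0.162 150 [0.6004 0.103  0.1407] [0.6197 0.1253 0.1619]
scene 0.18 0.2 62 [0.6041 0.1074 0.1808] [0.6149 0.1183 0.199 ]
```

The handle is now upright, with no slope between the height bins, and the grip centre is at about (0.611, 0.1155). Before winding I'll check the clearance to the cabinet and compute the sweep.

Run:
```python
from h import *
for n in ['side0','scene0']:
    c=dict(np.load(n+'.npz'));P=cloud(c)
    for y0 in np.arange(-.15,.25,.05):
        r=[]
        for x0 in np.arange(.6,.85,.04):
            m=(P[...,0]>x0)&(P[...,0]<x0+.04)&(P[...,1]>y0)&(P[...,1]<y0+.05);r.append(round(float(np.nanmax(P[m][:,2])),3) if m.sum()>3 else None)
        print(n,round(y0,2),r)
```

```text
side0 -0.15 [0.013, 0.003, 0.004, 0.002, 0.109, 0.169, 0.167]
side0 -0.1 [0.014, 0.009, 0.008, 0.008, 0.11, 0.167, 0.168]
side0 -0.05 [0.4, 0.335, 0.335, 0.008, 0.109, 0.168, 0.167]
side0 0.0 [0.49, 0.477, 0.335, 0.004, 0.143, 0.167, 0.168]
side0 0.05 [0.5, 0.493, 0.021, 0.021, 0.11, 0.167, 0.167]
side0 0.1 [0.121, 0.021, 0.021, 0.019, 0.003, 0.003, 0.003]
side0 0.15 [0.011, 0.003, 0.003, 0.005, 0.004, 0.003, 0.003]
side0 0.2 [0.003, 0.004, 0.07, 0.093, 0.095, 0.092, 0.068]
scene0 -0.15 [None, 0.003, 0.004, 0.003, 0.11, 0.168, 0.168]
scene0 -0.1 [None, 0.008, 0.009, 0.01, 0.111, 0.169, 0.168]
scene0 -0.05 [0.47, 0.403, 0.336, 0.334, 0.11, 0.168, 0.168]
scene0 0.0 [0.467, 0.304, 0.336, 0.004, 0.111, 0.168, 0.168]
scene0 0.05 [0.12, 0.021, 0.021, 0.021, 0.11, 0.168, 0.168]
scene0 0.1 [0.123, 0.021, 0.021, 0.02, 0.004, 0.005, 0.004]
scene0 0.15 [None, 0.003, 0.003, 0.005, 0.004, 0.004, 0.004]
scene0 0.2 [0.004, 0.004, 0.072, 0.096, 0.098, 0.095, 0.072]
```

```bash
cat >> h.py <<'E'
def wind(c0,c1,r=.0695,z=.155,step=15,v=.13,lim=20,verbose=True):
    n=max(1,int(np.ceil(abs(c1-c0)/step)));F=0
    for i,a in enumerate(np.linspace(c0,c1,n+1)[1:]):
        manip.movel(tcp(crankpt(a,r,z)),max_speed=v);o=manip.get_obs()
        u=crankpt(a,1,0)-crankpt(a,0,0);t=np.array([u[1],-u[0],0])
        f=o['ft_force'];
        if verbose: print('%.1f rad%.1f tan%.1f z%.1f t%.2f'%(a,f@u,f@t,f[2],o['t']))
        if np.linalg.norm(f)>lim: print('FORCE');return a
    return c1
E
python3 - <<'E'
from h import *
p=crankpt(-36.2,.0697,.155);print(p)
manip.movel(np.array([p[0],p[1],.222]),max_speed=.2)
manip.movel(tcp(p),max_speed=.15);st('down')
effector.set_gripper(0,20);st('grip')
print(wind(-36.2,40,lim=15))
s=snap('side');save(s,'g3s',(200,100,440,340),2.5)
E
```

```text
[0.61094145 0.11552217 0.155     ]
down t15.47 tcp [0.6117 0.1155 0.1369] F [-0.3 -0.2  0.8] w0.499
grip t15.97 tcp [0.612  0.1155 0.1372] F [ 1.5 -0.1  2.8] w0.269
-23.5 rad2.0 tan1.7 z3.9 t16.23
-10.8 rad3.5 tan1.5 z4.5 t16.50
1.9 rad3.7 tan1.4 z6.2 t16.77
14.6 rad3.4 tan1.2 z6.4 t17.03
27.3 rad4.4 tan1.3 z5.8 t17.30
40.0 rad4.8 tan0.5 z7.3 t17.57
40
```

View pics/g3s.png

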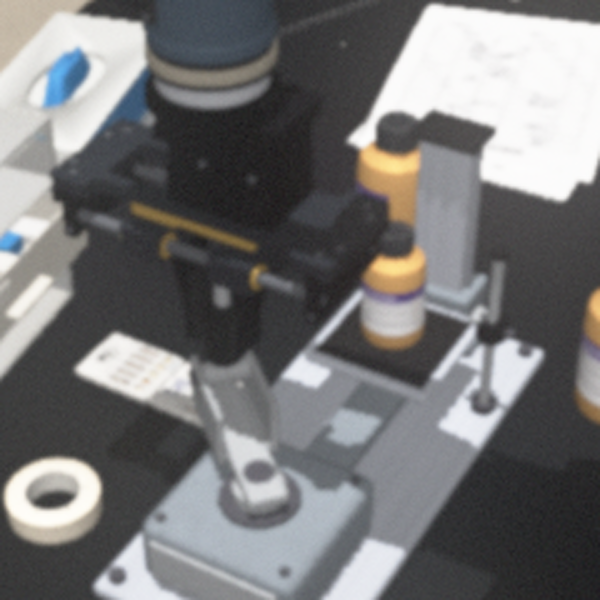

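Run:
```python
from h import *
print(wind(40,130,r=.0715,lim=18))
s=snap('side');save(s,'g4s',(200,100,440,340),2.5)
s=snap('scene');save(s,'g4c',(170,120,420,370),2.4)
```

```text
55.0 rad0.8 tan1.6 z9.3 t17.91
70.0 rad0.0 tan1.4 z10.5 t18.20
85.0 rad-1.1 tan1.0 z10.7 t18.49
100.0 rad-2.8 tan2.0 z9.9 t18.78
115.0 rad-5.6 tan2.0 z8.6 t19.07
130.0 rad-6.8 tan1.7 z8.2 t19.37
130
```

View pics/g4s.png

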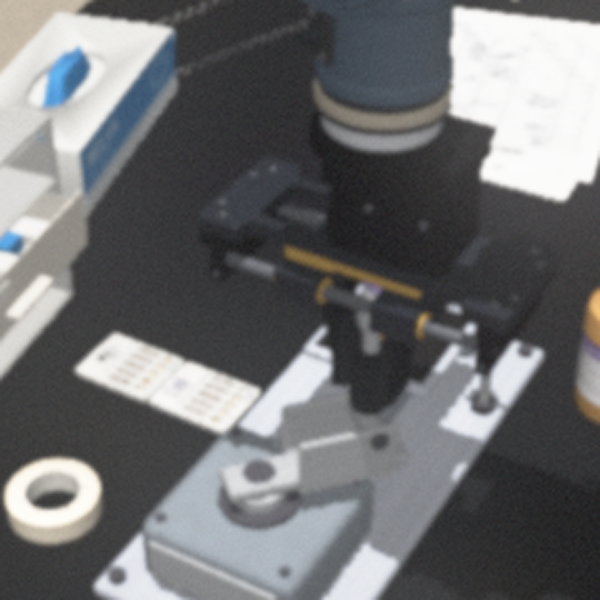

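View pics/g4c.png

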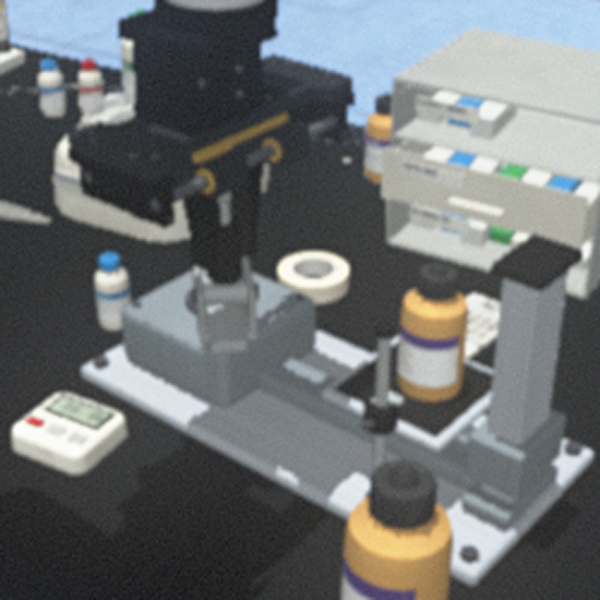

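```bash
cat >> h.py <<'E'
def wind2(c0,c1,r=.0705,z=.156,step=15,v=.14,lim=22,verbose=1):
    n=max(1,int(np.ceil(abs(c1-c0)/step)))
    for i,a in enumerate(np.linspace(c0,c1,n+1)[1:]):
        manip.movel(tcp(crankpt(a,r,z)),max_speed=v);o=manip.get_obs()
        u=crankpt(a,1,0)-crankpt(a,0,0);t=np.array([u[1],-u[0],0]);f=o['ft_force']
        r=np.clip(r+.00012*(f@u+1.5),.068,.0725);z=np.clip(z+.0001*f[2],.153,.158)
        if verbose and (i%2==0 or i==n-1): print('%.1f rad%.1f tan%.1f z%.1f t%.2f r%.4f z%.4f'%(a,f@u,f@t,f[2],o['t'],r,z))
        if np.linalg.norm(f)>lim: print('FORCE',f);return a,r,z
    return c1,r,z
E
python3 - <<'E'
from h import *
print(wind2(130,330,r=.0707,z=.1555))
s=snap('scene');save(s,'g5c',(170,120,420,370),2.4)
E
```

```text
144.3 rad-6.3 tan1.1 z3.4 t19.74 r0.0701 z0.1558
172.9 rad-5.3 tan2.0 z1.9 t20.29 r0.0693 z0.1561
201.4 rad-5.5 tan1.6 z0.2 t20.84 r0.0684 z0.1562
230.0 rad-2.5 tan2.0 z0.7 t21.39 r0.0681 z0.1563
258.6 rad2.0 tan0.2 z-1.1 t21.94 r0.0688 z0.1564
287.1 rad3.3 tan0.7 z-2.1 t22.49 r0.0699 z0.1558
315.7 rad1.5 tan1.7 z0.7 t23.04 r0.0708 z0.1558
330.0 rad1.0 tan0.6 z0.6 t23.32 r0.0711 z0.1558
(330, np.float64(0.07106982879700605), np.float64(0.15582001423510014))
```

View pics/g5c.png

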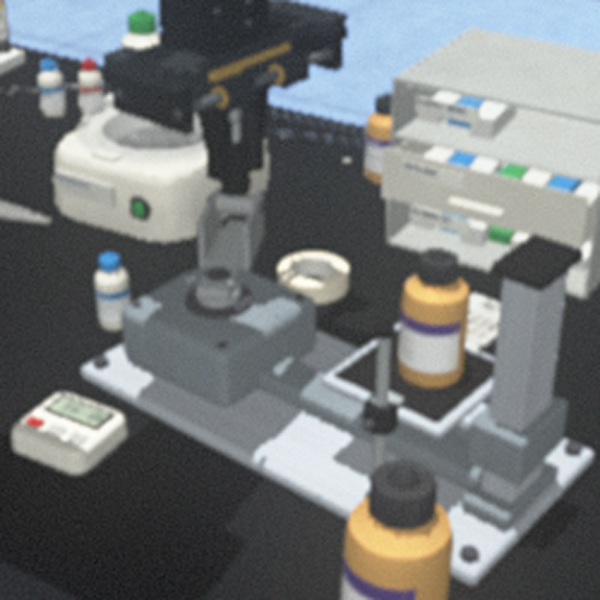

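Winding works: the platform has risen and the bottle is still standing. Continuing to just short of the target, then measuring.

```bash
cat >> h.py <<'E'
def Lc(c):
    a=np.deg2rad(YAW);R=np.array([[np.cos(a),-np.sin(a),0],[np.sin(a),np.cos(a),0],[0,0,1]]);return (cloud(c)-O)@R
def level(names=('side','scene'),n=3):
    for nm in names:
        S=[snap(nm) for _ in range(n)];c=S[0];L0=[Lc(x) for x in S];L=np.nanmedian(L0,0)
        im=c['img'].astype(int);g=im.mean(-1)
        # platform rim & mat near the pointer, away from bottle
        m=(abs(L[...,0])<.046)&(abs(L[...,1]+.184)<.046)&(np.hypot(L[...,0]-BX[0],L[...,1]-BX[1])>.03)&(L[...,2]>.05)&(L[...,2]<.115)
        zp=np.median(L[m][:,2]);k=m&(abs(L[...,2]-zp)<.003)
        zp=L[k][:,2].mean()
        A=np.c_[L[k],np.ones(k.sum())];co=np.linalg.lstsq(A[:,[0,1,3]],A[:,2],rcond=None)[0]
        zat=co@[-.048,-.2,1]
        # collar/pointer top: x -.078..-.05
        m2=(L[...,0]>-.079)&(L[...,0]<-.0505)&(abs(L[...,1]+.2)<.013)&(L[...,2]>.091)&(L[...,2]<.1)
        h=L[m2][:,2];hi,e=np.histogram(h,np.arange(.091,.1001,.0005))
        j=np.argmax(np.convolve(hi,[1,1,1],'same'));q=h[abs(h-(e[j]+.00025))<.0012]
        print(nm,'plat n%d z%.4f at-ptr %.4f'%(k.sum(),zp,zat),'ptr n%d z%.4f'%(len(q),np.median(q)),'diff %.2f mm'%((np.median(q)-zp)*1000),hi.tolist())
BX=(0.,-.184)
E
python3 - <<'E'
from h import *
s=dict(np.load('side0.npz'));L=Lc(s);im=s['img'].astype(int)
m=(im[...,0]-im[...,2]>50)&(abs(L[...,0])<.05)&(abs(L[...,1]+.18)<.06);print('bottle',L[m].min(0),L[m].max(0))
print(wind2(330,590,r=.0705,z=.1558))
level()
s=snap('scene');save(s,'g6c',(290,220,370,290),9);s=snap('side');save(s,'g6s',(330,170,430,250),8)
E
```

```text
bottle [-0.01702092 -0.20288699  0.05850716] [ 0.02483938 -0.1651383   0.14436615]
344.4 rad2.4 tan1.1 z-0.5 t23.64 r0.0710 z0.1557
373.3 rad2.4 tan2.2 z0.4 t24.19 r0.0720 z0.1559
402.2 rad-0.8 tan1.3 z1.9 t24.75 r0.0724 z0.1563
431.1 rad-3.6 tan1.7 z-2.1 t25.32 r0.0722 z0.1562
460.0 rad-4.7 tan1.3 z-2.8 t25.88 r0.0713 z0.1557
488.9 rad-5.0 tan1.8 z-1.1 t26.43 r0.0705 z0.1554
517.8 rad-3.6 tan0.9 z0.8 t26.98 r0.0700 z0.1556
546.7 rad-4.5 tan1.3 z0.4 t27.53 r0.0694 z0.1557
575.6 rad-3.0 tan1.2 z1.3 t28.08 r0.0689 z0.1561
590.0 rad-4.0 tan0.9 z1.4 t28.36 r0.0686 z0.1562
(590, np.float64(0.06856254139914483), np.float64(0.15621210782865463))
side plat n428 z0.0926 at-ptr 0.0925 ptr n64 z0.0949 diff 2.28 mm [3, 7, 4, 2, 5, 7, 17, 13, 19, 10, 4, 5, 2, 1, 2, 0, 1, 1]
scene plat n914 z0.0938 at-ptr 0.0935 ptr n86 z0.0963 diff 2.48 mm [5, 3, 5, 8, 1, 3, 5, 5, 10, 17, 27, 23, 9, 2, 2, 1, 3, 4]h.py:58: RuntimeWarning: All-NaN slice encountered
  S=[snap(nm) for _ in range(n)];c=S[0];L0=[Lc(x) for x in S];L=np.nanmedian(L0,0)
```

View pics/g6c.png

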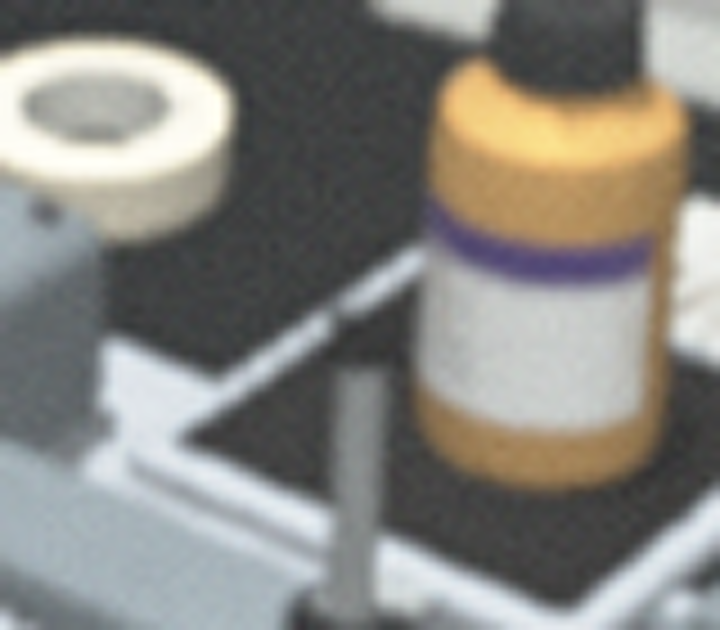

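View pics/g6s.png

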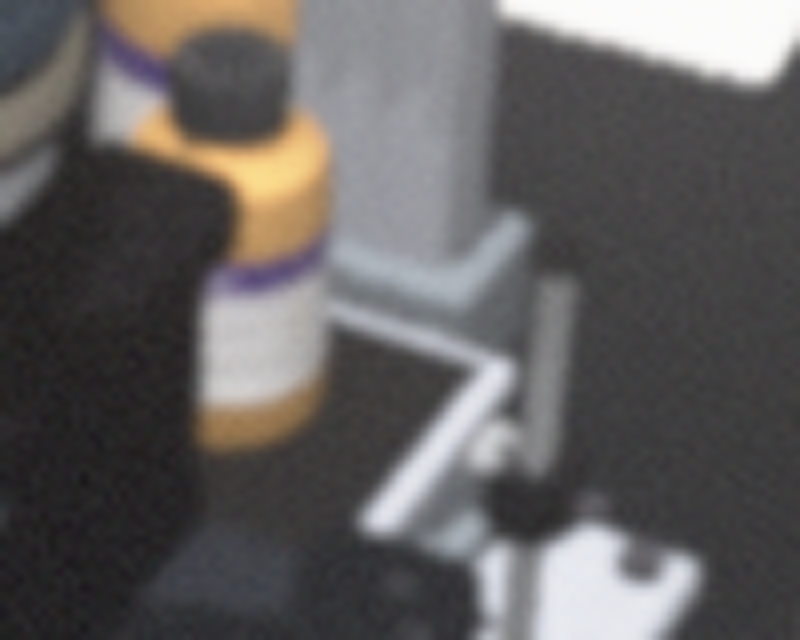

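The platform is at 92.6 mm against a predicted 92.8 mm, and the remaining gap is about 2.3–2.4 mm. Both cameras agree, so that's about 41–42°. After winding it I'll release and look closely with the wrist camera.

```bash
python3 - <<'E' 2>/dev/null
from h import *
print(wind2(590,631,r=.0688,z=.1560))
level()
effector.set_gripper(.5,15); o=st('rel')
p=o['tcp_pos'].copy();p[2]=.225;manip.movel(p,max_speed=.2);st('up')
level(n=4)
# wrist cam view: camera at tool x +.077, tilt; want gauge in centre
R=Rd(YAW)
g=lift(-.055,-.2,.095)
T=snap('wrist')['T_tool_cam']
# choose tcp so that camera optical axis at distance d hits g
for d in (.22,.26,.3):
    cam=R@T[:3,3];ax=R@T[:3,2];q=g-ax*d-cam;print(d,q,manip.solve_ik(q,R) is not None)
E
```

```text
603.7 rad-3.0 tan0.8 z0.8 t29.02 r0.0686 z0.1561
631.0 rad0.9 tan1.4 z-0.1 t29.56 r0.0691 z0.1562
(631, np.float64(0.0691324509256444), np.float64(0.1561525006495965))
side plat n963 z0.0948 at-ptr 0.0948 ptr n69 z0.0949 diff 0.14 mm [4, 2, 1, 1, 6, 11, 14, 13, 25, 7, 8, 1, 0, 2, 2, 0, 2, 1]
scene plat n929 z0.0960 at-ptr 0.0957 ptr n81 z0.0963 diff 0.29 mm [2, 5, 7, 2, 5, 4, 6, 3, 14, 12, 34, 18, 6, 3, 3, 1, 2, 1]
rel t30.53 tcp [0.5604 0.1507 0.1375] F [-0.1  0.3  0.1] w0.499
up t31.12 tcp [0.5597 0.1506 0.2245] F [ 0.3 -0.1  0. ] w0.503
side plat n797 z0.0947 at-ptr 0.0948 ptr n65 z0.0952 diff 0.45 mm [1, 2, 4, 5, 5, 7, 10, 13, 27, 13, 4, 3, 1, 0, 2, 1, 0, 2]
scene plat n930 z0.0960 at-ptr 0.0957 ptr n83 z0.0962 diff 0.22 mm [2, 7, 3, 3, 2, 6, 6, 6, 10, 18, 32, 19, 4, 2, 1, 1, 4, 1]
0.22 [ 0.46558086 -0.12250535  0.14398191] True
0.26 [ 0.46717855 -0.11140791  0.18237845] True
0.3 [ 0.46877624 -0.10031046  0.22077498] True
```

```bash
python3 - <<'E' 2>/dev/null
from h import *
np.set_printoptions(precision=4,suppress=True)
R=Rd(YAW);g=lift(-.055,-.2,.095);T=viewer.camera('wrist')['T_tool_cam']
q=g-R@T[:3,2]*.315-R@T[:3,3];print(q)
manip.movel(q,max_speed=.25);manip.sleep(.2);st()
level(('wrist',),n=4)
c=snap('wrist');np.savez('lv.npz',**c);save(c,'g7w');
p=proj(c,g).astype(int);print(p);save(c,'g7wc',(p[0]-50,p[1]-40,p[0]+50,p[1]+40),7)
L=Lc(c)
for dv in range(-14,15,2): print([int(round(1000*x)) if x==x else -1 for x in (L[p[1]+dv,p[0]-30:p[0]+31:3,2])])
E
```

```text
[ 0.4694 -0.0961  0.2352]
 t33.02 tcp [ 0.4696 -0.0952  0.2351] F [ 0.4 -0.7  0. ] w0.500
wrist plat n6641 z0.0950 at-ptr 0.0950 ptr n465 z0.0953 diff 0.27 mm [3, 6, 5, 9, 4, 12, 24, 100, 209, 114, 19, 0, 0, 0, 3, 2, 1, 1]
[319 240]
[-1, -1, -1, 11, 85, 88, 89, 87, 84, 12, 12, 12, 11, 11, 95, 95, 95, 95, 96, 95, 96]
[-2, -1, -1, 85, 91, 94, 94, 92, 88, 81, 13, 11, 11, 11, 94, 95, 95, 95, 95, 94, 95]
[0, 1, 0, 93, 96, 95, 96, 93, 93, 87, 11, 13, 12, 12, 94, 94, 95, 94, 94, 94, 94]
[0, -1, 89, 95, 95, 95, 96, 96, 95, 95, 95, 95, 13, 14, 96, 94, 94, 95, 96, 94, 96]
[0, 0, 94, 95, 97, 94, 96, 97, 95, 96, 95, 96, 11, 11, 94, 95, 94, 96, 95, 95, 95]
[86, 88, 97, 95, 96, 96, 95, 95, 95, 96, 96, 94, 11, 11, 95, 95, 94, 94, 96, 95, 97]
[89, 88, 96, 95, 95, 100, 99, 96, 94, 94, 94, 96, 11, 11, 94, 94, 94, 95, 95, 94, 94]
[89, 90, 95, 94, 95, 105, 106, 101, 95, 96, 95, 95, 11, 13, 95, 95, 95, 94, 95, 95, 95]
[1, 1, 96, 96, 101, 111, 110, 105, 96, 94, 96, 94, 12, 12, 95, 95, 95, 94, 95, 96, 95]
[0, -1, 95, 95, 112, 116, 115, 109, 97, 95, 95, 95, 12, 90, 95, 95, 96, 94, 96, 94, 94]
[1, 1, 96, 95, 118, 121, 121, 114, 96, 97, 95, 94, 11, 91, 93, 93, 95, 94, 96, 95, 95]
[0, 1, 1, 95, 123, 127, 124, 117, 96, 96, 95, 95, 12, 91, 95, 96, 95, 96, 95, 94, 95]
[-1, 0, 0, 12, 129, 131, 131, 121, 95, 12, 13, 12, 11, 92, 96, 94, 95, 95, 94, 96, 94]
[2, -1, -1, 11, 134, 136, 135, 124, 11, 11, 12, 10, 13, 92, 95, 95, 94, 95, 94, 95, 95]
[0, 1, 0, 12, 140, 141, 139, 11, 12, 12, 12, 12, 12, 93, 94, 95, 95, 94, 94, 95, 95]
```

View pics/g7w.png

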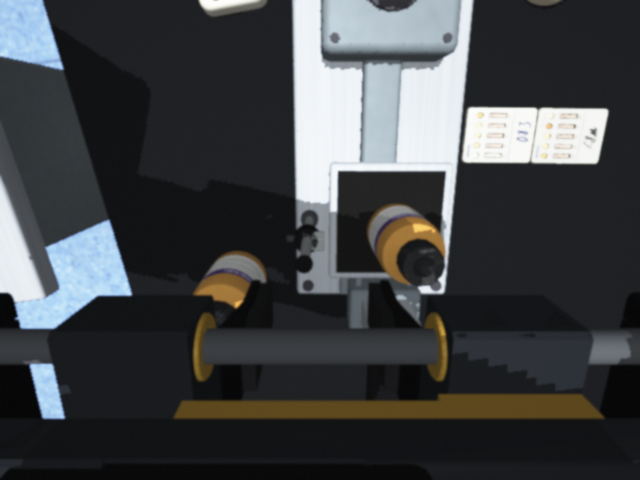

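View pics/g7wc.png

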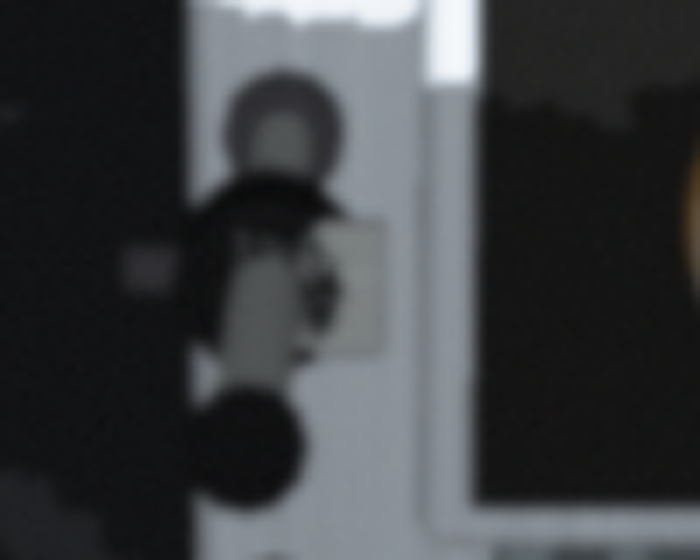

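```bash
python3 - <<'E' 2>/dev/null
from h import *
c=dict(np.load('lv.npz'));L=Lc(c)
def z(x0,x1,y0,y1):
    m=(L[...,0]>x0)&(L[...,0]<x1)&(L[...,1]>y0)&(L[...,1]<y1)&(abs(L[...,2]-.095)<.003);q=L[m][:,2];return len(q),round(q.mean()*1e3,2),round(q.std()/len(q)**.5*1e3,2)
print('rim',z(-.0475,-.044,-.225,-.145),'rim near',z(-.0475,-.044,-.22,-.18),'mat',z(-.04,-.02,-.225,-.145),'ptr',z(-.0585,-.0525,-.206,-.194),'ptr+collar',z(-.0765,-.0525,-.21,-.205+.011))
# standing handle + crank angle
for n in ['side','scene']:
    s=snap(n);Q=Lc(s);m=(Q[...,2]>.125)&(Q[...,2]<.162)&(np.hypot(Q[...,0],Q[...,1]-.07)<.045)
    print(n,m.sum(),np.percentile(Q[m],2,0).round(4),np.percentile(Q[m],98,0).round(4))
    m=(Q[...,2]>.182)&(Q[...,2]<.2)&(np.hypot(Q[...,0],Q[...,1]-.07)<.045);print(np.percentile(Q[m],2,0).round(4),np.percentile(Q[m],98,0).round(4))
E
```

```text
rim (428, np.float64(94.45), np.float64(0.04)) rim near (207, np.float64(94.34), np.float64(0.06)) mat (2420, np.float64(95.09), np.float64(0.01)) ptr (99, np.float64(95.2), np.float64(0.08)) ptr+collar (352, np.float64(95.24), np.float64(0.04))
side 338 [-0.0133  0.0644  0.1259] [0.0079 0.0821 0.1611]
[-0.0064  0.0629  0.1829] [0.0031 0.0783 0.1979]
scene 243 [-0.0118  0.0568  0.1264] [0.0077 0.0756 0.1614]
[-0.0052  0.0596  0.1829] [0.0058 0.0762 0.199 ]
```

```bash
python3 - <<'E' 2>/dev/null
from h import *
c=dict(np.load('lv.npz'));L=Lc(c)
for ax,rng,oth in [(0,(-.050,-.036),(1,-.225,-.145)),(1,(-.148,-.133),(0,-.04,.0)),(0,(.036,.05),(1,-.17,-.145))]:
    for a in np.arange(*rng,.001):
        m=(L[...,ax]>a)&(L[...,ax]<a+.001)&(L[...,oth[0]]>oth[1])&(L[...,oth[0]]<oth[2])&(abs(L[...,2]-.094)<.006)
        print(ax,round(a*1e3,1),m.sum(),round(float(np.median(L[m][:,2]))*1e3,2) if m.sum() else '',c['img'][m].mean().round() if m.sum() else '')
E
```

```text
0 -50.0 0  
0 -49.0 26 91.99 132.0
0 -48.0 128 93.39 169.0
0 -47.0 125 94.13 170.0
0 -46.0 121 94.67 176.0
0 -45.0 126 94.79 188.0
0 -44.0 120 94.75 196.0
0 -43.0 117 94.73 158.0
0 -42.0 117 95.02 105.0
0 -41.0 127 95.11 49.0
0 -40.0 122 95.0 29.0
0 -39.0 113 94.97 26.0
0 -38.0 125 95.13 28.0
0 -37.0 118 95.08 27.0
0 -36.0 127 95.1 28.0
1 -148.0 77 95.37 36.0
1 -147.0 52 95.26 36.0
1 -146.0 63 94.78 44.0
1 -145.0 91 95.22 99.0
1 -144.0 53 95.43 206.0
1 -143.0 63 94.59 243.0
1 -142.0 91 94.71 248.0
1 -141.0 53 94.75 247.0
1 -140.0 62 94.29 241.0
1 -139.0 93 93.99 226.0
1 -138.0 52 92.27 211.0
1 -137.0 0  
1 -136.0 0  
1 -135.0 0  
1 -134.0 0  
0 36.0 39 95.11 36.0
0 37.0 38 95.23 37.0
0 38.0 43 94.83 36.0
0 39.0 42 95.06 37.0
0 40.0 39 95.13 55.0
0 41.0 41 95.38 127.0
0 42.0 37 94.73 209.0
0 43.0 42 95.06 238.0
0 44.0 37 94.85 242.0
0 45.0 36 94.45 240.0
0 46.0 30 93.93 235.0
0 47.0 7 92.1 232.0
0 48.0 0  
0 49.0 0  
0 50.0 0
```

The profile shows the aluminium rim flat at about 94.75 mm, the dark mat at 95.05 mm and the pointer at 95.2 mm. So it's about 0.3–0.4 mm low, and I'll wind about 6° more by the grip.

```bash
python3 - <<'E' 2>/dev/null
from h import *
p=crankpt(630.5,.0695,.155)
manip.movel(np.array([p[0],p[1],.235]),max_speed=.25)
manip.movel(tcp(p),max_speed=.15);st('down')
effector.set_gripper(0,20);st('grip')
u=wind2(630.5,637,r=.0697,z=.155,v=.05)
print(u)
effector.set_gripper(.5,15);o=st('rel')
q=o['tcp_pos'].copy();q[2]=.225;manip.movel(q,max_speed=.2)
level(n=3)
np.set_printoptions(precision=4,suppress=True)
for n in ['wrist','side','scene']:
    s=snap(n);Q=Lc(s)
    m=(Q[...,2]>.125)&(Q[...,2]<.162)&(np.hypot(Q[...,0],Q[...,1]-.07)<.03)
    if m.sum():print(n,m.sum(),np.percentile(Q[m],2,0).round(4),np.percentile(Q[m],98,0).round(4))
    m=(Q[...,2]>.182)&(Q[...,2]<.2)&(np.hypot(Q[...,0],Q[...,1]-.07)<.03)
    if m.sum():print(np.percentile(Q[m],2,0).round(4),np.percentile(Q[m],98,0).round(4))
E
```

```text
down t35.39 tcp [0.5606 0.1512 0.137 ] F [ 0.3 -0.5  0.6] w0.499
grip t35.89 tcp [0.5601 0.1516 0.1369] F [-0.5 -0.4  3.1] w0.267
637.0 rad-1.5 tan0.3 z5.0 t36.20 r0.0697 z0.1555
(637, np.float64(0.06969482991115641), np.float64(0.15550112364911625))
rel t36.88 tcp [0.5676 0.1501 0.1362] F [ 0.4  0.1 -0.6] w0.503
side plat n947 z0.0952 at-ptr 0.0953 ptr n73 z0.0949 diff -0.26 mm [3, 4, 4, 5, 5, 6, 16, 19, 19, 13, 3, 2, 0, 0, 1, 2, 2, 1]
scene plat n928 z0.0964 at-ptr 0.0961 ptr n84 z0.0961 diff -0.25 mm [7, 4, 3, 3, 4, 6, 5, 4, 9, 22, 27, 19, 7, 2, 3, 1, 1, 2]
wrist 544 [-0.0039  0.0705  0.1264] [0.0193 0.0811 0.1615]
[0.0029 0.0616 0.1877] [0.0128 0.0775 0.1984]
side 337 [-0.004   0.0643  0.1258] [0.0159 0.0817 0.161 ]
[0.0024 0.063  0.183 ] [0.0128 0.0784 0.1979]
scene 239 [-0.0024  0.0561  0.1257] [0.0171 0.0742 0.1609]
[0.0041 0.0593 0.183 ] [0.0137 0.0751 0.1986]
```

Now the side and scene cameras put the aluminium face level within about 0.1 mm. Folding the handle down by the tab.

```bash
python3 - <<'E' 2>/dev/null
from h import *
C=636.4;R=Rd(83.6+YAW-90)
p=crankpt(C,.0697,.189)
manip.reach(np.array([p[0],p[1],.225]),R)
manip.movel(tcp(p,.004),max_speed=.15)
effector.set_gripper(0,20);st('grip')
for th in [78,66,54,42,30,18,6,0,-1.5]:
    t=np.deg2rad(th);manip.movel(tcp(crankpt(C,.0697-.079*np.cos(t),.11+.079*np.sin(t)),.004),max_speed=.12);o=st(th)
    if np.linalg.norm(o['ft_force'])>25: break
effector.set_gripper(.35,15);o=st('rel')
s=snap('side');save(s,'g8s',(220,150,420,330),3.8)
E
```

```text
grip t39.33 tcp [0.5675 0.1502 0.1747] F [ 1.6 -0.3  2.2] w0.110
78 t39.62 tcp [0.5634 0.1336 0.1728] F [ 0.7 -0.5  1.2] w0.115
66 t39.92 tcp [0.5595 0.1184 0.1675] F [ 2.8 -1.8  0.2] w0.113
54 t40.21 tcp [0.5561 0.1047 0.1592] F [ 4.1 -2.6  1.1] w0.115
42 t40.50 tcp [0.5531 0.0929 0.1481] F [ 3.7 -3.1 -0.5] w0.107
30 t40.79 tcp [0.5507 0.0835 0.1345] F [ 5.9 -1.7  0.4] w0.114
18 t41.08 tcp [0.5491 0.077  0.1192] F [ 5.4 -2.1 -0.3] w0.117
6 t41.38 tcp [0.5483 0.0738 0.1029] F [ 5.8 -2.2 -1.7] w0.113
0 t41.62 tcp [0.5482 0.0734 0.0947] F [ 4.7 -2.3 -0.5] w0.116
-1.5 t41.88 tcp [0.5482 0.0735 0.0935] F [ 4.2 -3.6  4.1] w0.116
rel t42.56 tcp [0.5467 0.0739 0.0931] F [-0.1  0.4 -0.3] w0.351
```

View pics/g8s.png

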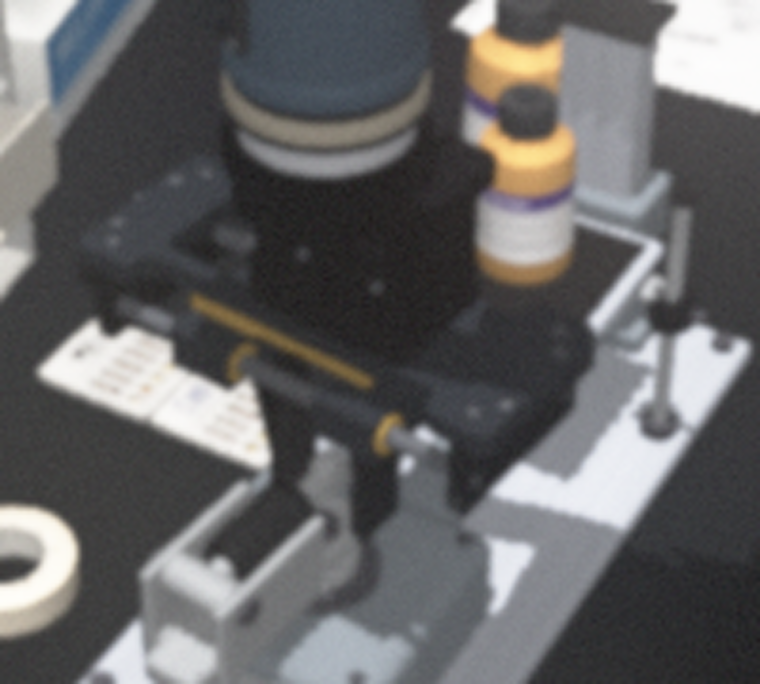

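```bash
python3 - <<'E' 2>/dev/null
from h import *
p=crankpt(636.4,-.012,.145)
q=manip.get_obs()['tcp_pos'].copy();q[2]=.145;manip.movel(q,max_speed=.2)
manip.movel(p,max_speed=.1)
effector.set_gripper(0,15);o=st('closed');f0=o['ft_force'][2]
p[2]=.122;manip.movel(p,max_speed=.1)
for z in np.arange(.120,.114,-.0005):
    p[2]=z;manip.movel(p,max_speed=.03);f=manip.get_obs()['ft_force'][2]-f0
    if f>7: break
st('press %.4f'%z)
p[2]=.235;manip.movel(p,max_speed=.2)
R=Rd(YAW);g=lift(-.055,-.2,.095);T=viewer.camera('wrist')['T_tool_cam']
q=g-R@T[:3,2]*.315-R@T[:3,3];manip.reach(q,R);manip.sleep(.2)
level(('wrist','side','scene'),n=3)
c=snap('wrist');L=Lc(c)
def zz(x0,x1,y0,y1):
    m=(L[...,0]>x0)&(L[...,0]<x1)&(L[...,1]>y0)&(L[...,1]<y1)&(abs(L[...,2]-.095)<.003);q=L[m][:,2];return len(q),round(q.mean()*1e3,2)
print('rim',zz(-.0455,-.0425,-.225,-.145),'mat',zz(-.04,-.02,-.225,-.145),'ptr',zz(-.0585,-.0525,-.206,-.194),'ptr+collar',zz(-.0765,-.0525,-.21,-.194))
s=snap('side');save(s,'g9s',(200,110,440,390),2.1);save(snap('scene'),'g9c',(170,170,420,370),3)
Q=Lc(s);m=(Q[...,2]>.08)&(np.hypot(Q[...,0],Q[...,1])<.11);print('crank zmax',np.percentile(Q[m][:,2],[50,99]))
m=(Q[...,2]>.1)&(np.hypot(Q[...,0]+.001,Q[...,1]+.009)<.012);print('tab top',m.sum(),np.percentile(Q[m][:,2],[50,98]));st()
E
```

```text
closed t44.08 tcp [0.5464 0.0712 0.1451] F [0.2 0.2 0.7] w0.006
press 0.1180 t45.71 tcp [0.5466 0.0712 0.1187] F [-1.6 -0.2  8. ] w0.005
wrist plat n6700 z0.0954 at-ptr 0.0954 ptr n441 z0.0953 diff -0.09 mm [3, 5, 2, 1, 10, 10, 28, 108, 159, 121, 30, 8, 3, 0, 1, 2, 1, 4]
side plat n982 z0.0951 at-ptr 0.0952 ptr n63 z0.0945 diff -0.64 mm [3, 4, 5, 3, 3, 10, 19, 22, 10, 9, 7, 0, 2, 0, 2, 1, 1, 1]
scene plat n934 z0.0964 at-ptr 0.0960 ptr n85 z0.0963 diff -0.04 mm [3, 3, 4, 4, 5, 3, 6, 5, 5, 16, 32, 26, 6, 2, 2, 3, 1, 1]
rim (371, np.float64(95.18)) mat (2431, np.float64(95.5)) ptr (101, np.float64(95.46)) ptr+collar (355, np.float64(95.29))
crank zmax [0.11059801 0.12233581]
tab top 103 [0.11412302 0.11988302]
 t48.06 tcp [ 0.4694 -0.0961  0.2352] F [-0.3 -0.9  1.2] w0.002
```

View pics/g9s.png

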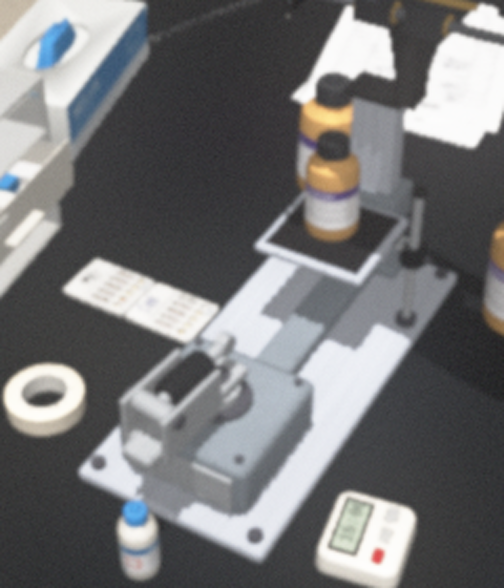

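View pics/g9c.png

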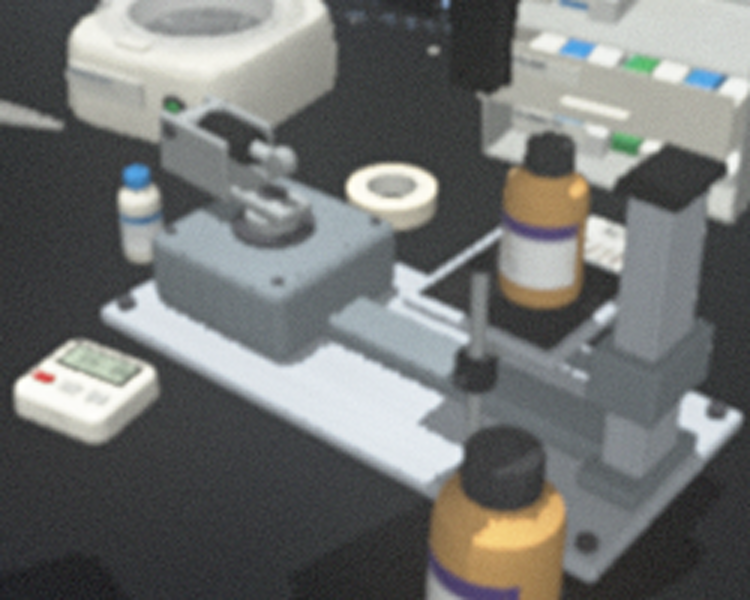

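The handle is folded: the tab top reads about 119 mm, as expected, and it reacted firmly at 8 N. The rim is at 95.2 mm, the mat at 95.5 mm and the pointer at 95.3–95.5 mm, so they are level. The bottle is standing and the robot is touching nothing. Handing in.

```bash
python3 -c "
from h import *
st();job.hand_in()"
```

```text
t48.06 tcp [ 0.4694 -0.0961  0.2352] F [-0.3 -0.9  1.2] w0.002
the job is handed in; nothing more can be done
```

The platform is level with the gauge pointer to within about 0.3 mm by the wrist camera. The handle is folded down again, and the job was handed in at 48 s of the 72 s.

**What I did:**
- I raised the handle by its flat end. The first release left it leaning about 2° inward, so I regripped the end and pulled until it reached its stop.
- I took it by the round grip and wound about 672° clockwise. That includes a final 6° correction, made after letting go to measure.
- I folded the handle down by its flat end and pressed it onto its stop with 8 N.

**Last checks:**
- **Level:** the close wrist view gave the aluminium rim at 95.2 mm, the dark mat on the platform at 95.5 mm, and the pointer at 95.3–95.5 mm. The scene camera agreed within 0.05 mm.
- **Disagreement:** the side camera read the pointer 0.6 mm below the platform. It uses few pixels there and its readings scattered between looks, so I relied on the wrist view.
- **Handle:** the flat end's top read about 119–120 mm, as it should when folded.
- **Surroundings:** the bottle is standing on the platform. The pointer, timer, test plate and dropper bottle look unmoved in the pictures. I did not measure the three items around the lift.

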